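# Unlock the spice mill's lock ring with the pin spanner

### The arm

A 6-joint arm with a two-finger parallel gripper is mounted at the origin on the work surface. World frame = base frame: x ahead of the robot, y to its left, z up, the work surface at z = 0. Lengths are in m, angles in rad, forces in N, time in s.
With the tool pointing down it reaches from about 0.325 to 0.875 m from the base axis. Payload 4.4 kg.
Tool frame: the origin (TCP) lies on the centre line of the jaws, within the pads' length; the fingertips stand 8 mm ahead of it and the grasp point (between the pads) lies 11 mm behind it; z points along the fingers, y is the direction in which the jaws open and shut (so a half turn about z gives the same grasp; the last joint's range is limited). The gripper opens to 85 mm and grips with 20 to 120 N. Pads are 22 mm wide; open, the fingers measure 114 mm over their backs; the gripper's body (76 mm by 85 mm) begins 54 mm behind the grasp point. The pads swing forward as they close: fully open they stand 13 mm farther back than shut.
Start: joints at [-1.409, 0.207, 1.542, -0, 1.393, -0.15], TCP at [0.176, -0.547, 0.239] pointing down, gripper open.
Joint ranges: [-2.73, 2.73], [-0.86, 2.22], [0.23, 2.46], [-1.11, 4.25], [0.08, 2.63], [-2.82, 2.82]. Speed limits (rad/s): [2.79, 2.79, 3.14, 3.14, 3.14, 3.14].

### API

Orientations are given as a unit quaternion [x, y, z, w].
In Python, from workcell import manip gives the robot as it stands. The module is installed in compiled form; this text tells all that it offers.
- The arm moves only by the tool servo_tool, never from a script. Its argument "steps" is a list of rows, each an object with "dp": the shift along the tool's x, y, z in mm, a list of three; "rot": the turn, a rotation vector about the tool's x, y, z in rad, a list of three. In form: [{"dp": [x, y, z], "rot": [wx, wy, wz]}, ...]. A call has 1 to 20 rows; each row shifts and turns the commanded pose from where the row before left it, along the tool's axes as they then stand; what a row does not reach is not made up. A row lasts 1/8 s, in which the tool goes at most 62.5 mm and 10.7 degrees, less where a joint would pass 70% of its speed; a pose out of reach is approached as far as the arm can. A call is refused whole if a number of a shift passes 62.5 or a number of a turn 0.188, either way. A call with a gripper value outside its range is refused whole. "claw" is the closure, from 0 (fully open) to 1 (shut), set as the call begins (left out, the last holds). The fingers move at their own pace and stop on an object; "grip_force" is the grip in N (left out, the last holds). Time passes only in rows, so rows that do not move let the fingers close. It gives the time, the measured TCP pose, the force and the opening at its end, in the units of the state.
- manip.observe(): the state, without advancing time (a new reading comes with each control period).
- manip.snapshot(name): name is "scene" or "side" or "wrist"; returns a dict with "image" (420x560x3 uint8, blue, green, red), "fx", "fy", "cx", "cy" (pixels), "rvec" (rotation vector, rad) and "tvec" (3), from world to camera coordinates, as OpenCV has them. Camera axes: x right, y down, z forward; pixel columns grow to the right and rows downward; lengths in m; the calibration is good to about 2 mm. The wrist camera is an equidistant fisheye: a pixel r from the principal point sees the ray r / f radians off the axis. A picture is of the moment at which its call begins. There is no depth.
- manip.hand_in(): hands the job in, once; it reports no verdict.
The state is a dict: "t": time; "joints": joint angles; "qd": joint speeds; "effort": joint torques, N m; "position": TCP position; "tool_rot": TCP orientation; "force": force on the tool from outside, world axes, zero at the start; "torque": the same for the moment, N m; "grip_width": opening from 0.0 (shut) to 1.0 (fully open).
Only numpy, scipy, OpenCV 4.12 (cv2) and the standard library are available. Lean on these libraries where they do the work, as an engineer would, in place of code of your own. Each camera call takes 0.05 s, during which the arm holds its last target.

### The job

Unlock the spice mill for cleaning: pick up the pin spanner by its bare steel neck, set both its pins fully into the two holes of the brass lock ring and let go so that it sits flat there by itself, the ring not yet turned. Then take the spanner by its red handle and turn the ring anticlockwise (seen from above) all the way to its stop. Let go and leave the spanner sitting in the ring; do not disturb the jar, the tub or the box.

Things in the scene. Friction and masses are not known exactly. Their poses are not given: they have to be found in the camera images.
- mill: Spice mill fixed on the bench: white round drum 160 mm across, shoulder at 84 mm, flat top (132 mm across) 100 mm above the bench; grey motor box 90 mm tall on its -x side reaching 136 mm from the axis, steel spout 55 mm tall on the +x side reaching 113 mm. Origin on the drum axis at the bench, z up. A red dot (locked) and a green dot (unlocked) lie on its top beside the ring.
- ring_center (a point): Centre of the top face of the brass lock ring, on its vertical axis, 122 mm above the bench. The ring is 94 mm across and stands 22 mm tall on top of the drum. The two holes lie on one line through this centre, 30 mm either side of it.
- hole_a (a point): Mouth centre, on the ring's top face, of one of its two holes: round, 14 mm across, 18 mm deep, vertical. It turns with the ring.
- hole_b (a point): Mouth centre of the other hole, like hole_a. The spanner fits either way round, its handle at right angles to the line of the holes. With the handle over the short black line on the ring's rim (the direction from hole_b to hole_a turned 90 degrees clockwise seen from above) it sweeps the side away from the robot.
- lock_ring (a joint): Angle of the lock ring in rad: 0 locked, growing anticlockwise seen from above, hard stop at 1.35 (unlocked; the black line on the ring then points to the green dot). It starts between 0 and 0.3 and stays where it is left. Stiff: about 1 N m to turn, that is 7 to 9 N across the red handle.
- spanner: Loose pin spanner, 215 mm long, about 0.35 kg, lying level on the bench on its pins and handle. Origin midway between the tips of its two downward pins (at bench level); z up, x along the handle. Dark steel T-shaped head plate above the pins, bare steel neck, red handle. Seated, the head plate rests on the ring's top face and the origin is 14 mm below that face.
- pin_a (a point): Tip of one pin, at (0, 30, 0) mm in the spanner's frame. The dark steel pins are 10 mm across with tapered tips and stand 14 mm down from the head plate.
- pin_b (a point): Tip of the other pin, at (0, -30, 0) mm in the spanner's frame. The head plate above spans z 14 to 24 mm, 78 mm across at the pins; its 30 mm wide tongue reaches x = 46 mm, the bar's rear end x = -30 mm.
- spanner_neck (a point): Point on the bare steel neck at (62, 0, 28) mm in the spanner's frame; the centre of mass lies at x 20 mm (heavy head, light hollow handle), so grip firmly. The neck is 14 mm wide, z 18 to 36 mm, and runs from the head to the red handle; gripped here across its width the fingers stay clear of the seated ring.
- spanner_end (a point): Middle of the red handle, at (145, 0, 22) mm in the spanner's frame; grip here to turn. The handle is 80 mm long (x 105 to 185 mm), 18 mm wide and 36 mm tall (z 0 to 36 mm).
- spice_jar: Bystander: spice jar 56 mm across, 62 mm tall, white cap. Origin at the centre of its underside.
- orange_tub: Bystander: open orange tub 84 mm across, 65 mm tall. Origin at the centre of its underside.
- lidded_box: Bystander: white plastic box 75 x 110 mm, 55 mm tall. Origin at the centre of its underside.

How it is judged:
On the way, in this order (a step that is already met when the one before it is completed fails the run):
1. the spanner is held by its bare neck (grasp point within 45 mm of spanner_neck, seen from above) and lifted clear of the bench, the ring not turned (contact force between the fingers and spanner above 2 N and horizontal distance between the grasp point and spanner_neck below 0.045 m and height (world z) of each of pin_a, pin_b above 0.03 m and distance of hole_a from where it was at the start of the episode below 0.007 m), for 0.1 s.
2. both pins are fully in the ring's holes, the spanner sits flat and let go, and the ring has not been turned (its holes within 7 mm of where they were) (((horizontal distance between pin_a and hole_a below 0.006 m and z of each of pin_a, pin_b in the frame of ring_center below -0.009 m and horizontal distance between pin_b and hole_b below 0.006 m) or (horizontal distance between pin_a and hole_b below 0.006 m and z of each of pin_a, pin_b in the frame of ring_center below -0.009 m and horizontal distance between pin_b and hole_a below 0.006 m)) and angle between spanner's own z axis and vertical below 0.12 rad and contact force between the fingers and spanner below 0.2 N and distance of hole_a from where it was at the start of the episode below 0.007 m), for 0.2 s.
3. the red handle is gripped (grasp point within 40 mm of its middle, seen from above) with the pins still in the holes and the ring not yet turned (holes within 10 mm of where they were) (((horizontal distance between pin_a and hole_a below 0.006 m and z of each of pin_a, pin_b in the frame of ring_center below -0.009 m and horizontal distance between pin_b and hole_b below 0.006 m) or (horizontal distance between pin_a and hole_b below 0.006 m and z of each of pin_a, pin_b in the frame of ring_center below -0.009 m and horizontal distance between pin_b and hole_a below 0.006 m)) and angle between spanner's own z axis and vertical below 0.12 rad and contact force between the fingers and spanner above 2 N and horizontal distance between the grasp point and spanner_end below 0.04 m and distance of hole_a from where it was at the start of the episode below 0.01 m), for 0.1 s.
4. the ring is turned to its stop (past 1.22 rad) with both pins still in the holes (((horizontal distance between pin_a and hole_a below 0.006 m and z of each of pin_a, pin_b in the frame of ring_center below -0.009 m and horizontal distance between pin_b and hole_b below 0.006 m) or (horizontal distance between pin_a and hole_b below 0.006 m and z of each of pin_a, pin_b in the frame of ring_center below -0.009 m and horizontal distance between pin_b and hole_a below 0.006 m)) and angle between spanner's own z axis and vertical below 0.12 rad and value of joint lock_ring above 1.22 rad), for 0.2 s.
At the end, for the whole second after the job is handed in: The ring stands at its unlocked stop (joint over 1.22 of 1.35 rad) and is still; the spanner rests untouched in it, each pin within 6 mm of its hole's centre and at least 9 mm deep, tilted less than 0.12 rad (all of step 4 and velocity of joint lock_ring between -0.05 and 0.05 rad/s and contact force between the fingers and spanner below 0.2 N and linear speed of spanner below 0.02 m/s).
It fails at once if the spice jar is moved more than 25 mm or tipped (distance of spice_jar from where it was at the start of the episode above 0.025 m or angle between spice_jar's own z axis and vertical above 0.35 rad).
It fails at once if the orange tub is moved more than 25 mm or tipped (distance of orange_tub from where it was at the start of the episode above 0.025 m or angle between orange_tub's own z axis and vertical above 0.35 rad).
It fails at once if the white box is moved more than 25 mm or tipped (distance of lidded_box from where it was at the start of the episode above 0.025 m or angle between lidded_box's own z axis and vertical above 0.35 rad).
It also fails if it takes over 64 s, if anything falls off the work surface, if the arm or the gripper's body presses on something with over 40 N, if the wrist force passes 120 N, or if a joint passes its speed limit or range.

## Working session

There is one attempt and no reset: what is moved stays moved. The work goes in short steps, Python scripts to look and compute and a tool call to move; the robot and the scene stay as the last step left them, time stands still between calls to the robot, and variables do not carry over. Pictures are saved under pics/ and viewed, and the job is handed in when it is done.

Besides the shell and the picture viewer there is one more tool, called by a JSON object that holds its "method" and its "body", one argument or row to a line. servo_tool: Moves the arm, as the interface text tells. Its arguments: {"type":"object","properties":{"steps":{"type":"array"},"claw":{"type":"number"},"grip_force":{"type":"number"}},"required":["steps"]}

```bash
mkdir -p pics; cat > h.py <<'E'
import numpy as np, cv2
from workcell import manip
from scipy.spatial.transform import Rotation as R
def snap(n,fn):
    s=manip.snapshot(n); cv2.imwrite('pics/'+fn,s['image']); np.save('pics/'+fn[:-4]+'.npy',s,allow_pickle=True); return s
def load(fn): return np.load('pics/'+fn+'.npy',allow_pickle=True).item()
def ray(s,u,v,fish=False):
    Rm=cv2.Rodrigues(np.array(s['rvec'],float))[0]; t=np.array(s['tvec'],float).ravel()
    x=(u-s['cx'])/s['fx']; y=(v-s['cy'])/s['fy']
    if fish:
        r=np.hypot(x,y); d=np.array([np.sin(r)*x/max(r,1e-9),np.sin(r)*y/max(r,1e-9),np.cos(r)])
    else: d=np.array([x,y,1.])
    return -Rm.T@t, Rm.T@d
def onz(s,u,v,z,fish=False):
    o,d=ray(s,u,v,fish); return o+d*(z-o[2])/d[2]
def proj(s,p,fish=False):
    Rm=cv2.Rodrigues(np.array(s['rvec'],float))[0]; c=Rm@np.array(p,float)+np.array(s['tvec'],float).ravel()
    if fish:
        th=np.arctan2(np.hypot(c[0],c[1]),c[2]); n=np.hypot(c[0],c[1]); return s['cx']+s['fx']*th*c[0]/n, s['cy']+s['fy']*th*c[1]/n
    return s['cx']+s['fx']*c[0]/c[2], s['cy']+s['fy']*c[1]/c[2]
E
python3 - <<'E'
from h import *
for n in ['scene','side','wrist']:
    s=snap(n,n+'0.png'); o,d=ray(s,s['cx'],s['cy']); print(n,s['fx'],s['cx'],s['cy'],o.round(3),d.round(2))
print(manip.observe())
E
```

```text
scene 519.6986278332623 286.84633556595895 198.48712925704197 [1.178 0.315 0.929] [-0.54 -0.29 -0.79]
side 490.53415305123343 283.45885482083213 215.61578906542525 [0.207 0.537 0.781] [ 0.43 -0.56 -0.71]
wrist 325.19226210127806 282.2805323722446 209.56756557592166 [ 0.257 -0.522  0.372] [-0.31 -0.1  -0.95]
{'t': 0.15, 'joints': array([-1.40952293e+00,  2.07262211e-01,  1.54265394e+00, -2.06087865e-06,
        1.39352671e+00, -1.50528056e-01]), 'qd': array([-0.0003893 , -0.0025939 , -0.00246848,  0.00130372, -0.00025989,
        0.00132602]), 'effort': array([-9.11077063e-05, -3.83512402e+01, -2.92036933e+01, -2.70910041e-04,
        6.63196959e-03,  4.65048416e-06]), 'position': array([ 0.17627186, -0.54669156,  0.23835761]), 'tool_rot': array([ 9.87871625e-01,  1.55270077e-01, -5.98436669e-06, -9.25086101e-04]), 'force': array([-0.11191473, -0.1884867 , -0.12764981]), 'torque': array([-0.0029595 ,  0.04915866,  0.0015679 ]), 'grip_width': 1.001388626998442}
```

View pics/scene0.png

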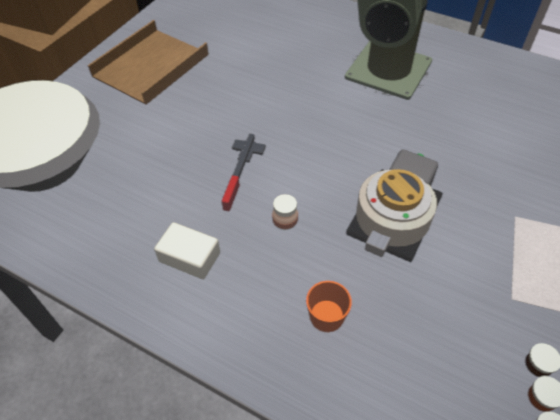

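View pics/side0.png

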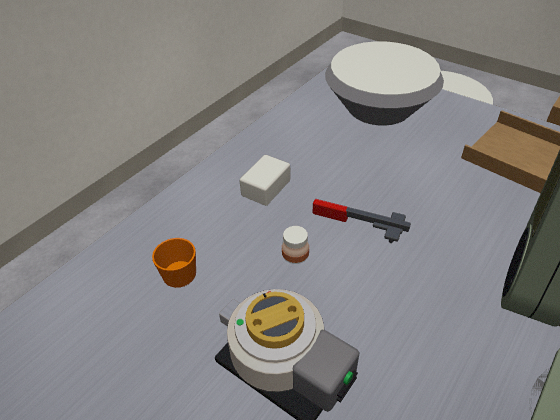

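View pics/wrist0.png

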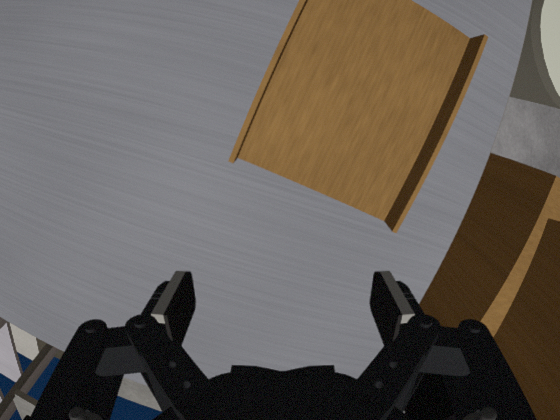

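The scene view shows the mill at about (400,200), the spanner with its head at (248,147) and handle at (231,190), the jar at (285,210), the box at (188,248) and the tub at (328,305). I'll zoom in on the important parts.

```bash
python3 - <<'E'
from h import *
a=load('scene0')['image'];b=load('side0')['image']
c=[a[150:240,345:465],a[125:215,200:320],b[280:370,215:335],b[180:270,300:420]]
c=[cv2.resize(x,(400,300),interpolation=cv2.INTER_CUBIC) for x in c]
cv2.imwrite('pics/z0.png',np.vstack([np.hstack(c[:2]),np.hstack(c[2:])]))
E
```

```text
(no output)
```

View pics/z0.png

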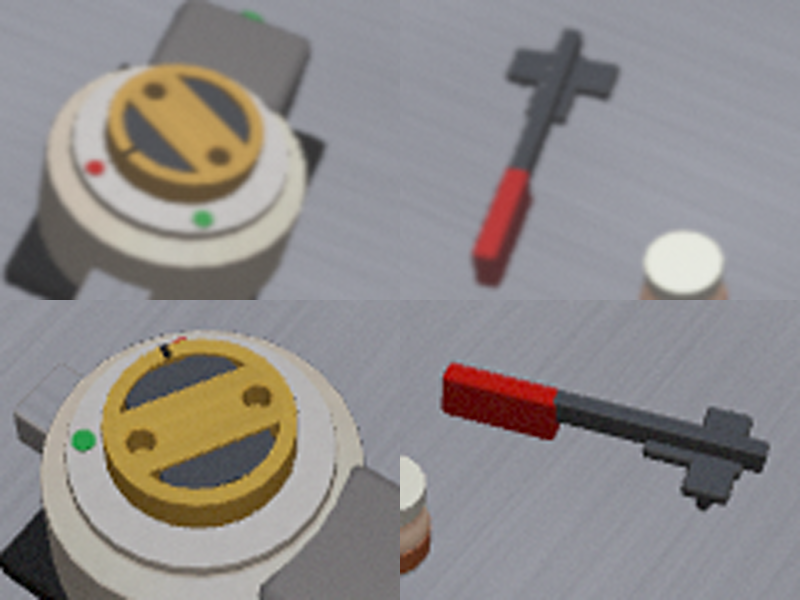

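```bash
python3 - <<'E'
from h import *
S=load('scene0');D=load('side0')
for s,ps in((S,[(390.9,177),(410.7,196.8)]),(D,[(292.1,309.1),(257.3,322)])):
    q=[onz(s,*p,.122) for p in ps]; print([x.round(4) for x in q], ((q[0]+q[1])/2).round(4), np.linalg.norm(q[0]-q[1]).round(4), np.degrees(np.arctan2(*(q[1]-q[0])[[1,0]])).round(1))
# dots/line
print('red',onz(S,345+95*.3,150+168*.3,.1),'green',onz(S,345+203*.3,150+219*.3,.1),'line',onz(S,345+131*.3,150+152*.3,.122))
print('side green',onz(D,215+83*.3,280+140*.3,.1),'line',onz(D,215+166*.3,280+51*.3,.122))
# spanner: top axis z=.036. scene: handle top/neck end (518,170)->; head rear (573,32)
c=lambda x,y:(200+(x-400)*.3,125+y*.3)
d=lambda x,y:(300+(x-400)*.3,180+(y-300)*.3)
for n,s,f,ps in(('scene',S,c,[(571,34),(519,172),(489,254)]),('side',D,d,[(766,443),(558,395),(452,366)])):
    for p in ps: print(n,p,onz(s,*f(*p),.036).round(4))
    
print('plate ends scene', onz(S,*c(511,66),.024).round(4), onz(S,*c(617,82),.024).round(4))
print('plate ends side', onz(D,*d(730,410),.024).round(4), onz(D,*d(706,500),.024).round(4))
print('jar',onz(S,*c(683,262),.062), 'box',onz(S,190,238,.055),'tub',onz(S,329,298,.065),onz(D,175,249,.065),onz(D,295,235,.062),onz(D,267,173,.055))
E
```

```text
[array([0.4755, 0.1749, 0.122 ]), array([0.505 , 0.2281, 0.122 ])] [0.4902 0.2015 0.122 ] 0.0608 61.0
[array([0.473 , 0.1742, 0.122 ]), array([0.5033, 0.2254, 0.122 ])] [0.4881 0.1998 0.122 ] 0.0595 59.4
red [0.5309944  0.16293316 0.1       ] green [0.53609653 0.23381156 0.1       ] line [0.52690055 0.18113329 0.122     ]
side green [0.5361455  0.23144888 0.1       ] line [0.52503576 0.17835088 0.122     ]
scene (571, 34) [ 0.4363 -0.1842  0.036 ]
scene (519, 172) [ 0.5654 -0.1481  0.036 ]
scene (489, 254) [ 0.6343 -0.1283  0.036 ]
side (766, 443) [ 0.4317 -0.1929  0.036 ]
side (558, 395) [ 0.5613 -0.1549  0.036 ]
side (452, 366) [ 0.6332 -0.1382  0.036 ]
plate ends scene [ 0.4746 -0.2124  0.024 ] [ 0.4521 -0.1373  0.024 ]
plate ends side [ 0.4678 -0.2186  0.024 ] [ 0.4436 -0.1382  0.024 ]
jar [ 0.59747466 -0.00441016  0.062     ] box [ 0.76008746 -0.1335177   0.055     ] tub [0.75254696 0.17189082 0.065     ] [0.76254966 0.16227944 0.065     ] [ 0.59490458 -0.00528549  0.062     ] [ 0.76373084 -0.1318327   0.055     ]
```

```bash
cat >> h.py <<'E'
def plan(target,yaw,o=None):
    "yaw of tool x in world; tool pointing down"
    o=o or manip.observe(); Rt=R.from_quat(o['tool_rot'])
    d=Rt.inv().apply(np.array(target)-o['position'])*1e3
    x=np.array([np.cos(yaw),np.sin(yaw),0]); z=np.array([0,0,-1.]); y=np.cross(z,x)
    G=R.from_matrix(np.stack([x,y,z],1)); rv=(Rt.inv()*G).as_rotvec()
    print('pos',o['position'].round(4),'dp',d.round(1),'rot',rv.round(4),'t',round(o['t'],2),'w',round(o['grip_width'],3),'F',o['force'].round(1))
E
python3 -c "
from h import *
plan([.522,-.163,.22],.28)"
```

```text
pos [ 0.1763 -0.5467  0.2384] dp [ 446.8 -259.1   19. ] rot [-0.0018 -0.0002  0.0318] t 0.15 w 1.001 F [-0.1 -0.2 -0.1]
```

{"method": "servo_tool", "body": {
  "steps": [
    {"dp":[44.7,-25.9,1.9],"rot":[0,0,0.0032]},
    {"dp":[44.7,-25.9,1.9],"rot":[0,0,0.0032]},
    {"dp":[44.7,-25.9,1.9],"rot":[0,0,0.0032]},
    {"dp":[44.7,-25.9,1.9],"rot":[0,0,0.0032]},
    {"dp":[44.7,-25.9,1.9],"rot":[0,0,0.0032]},
    {"dp":[44.7,-25.9,1.9],"rot":[0,0,0.0032]},
    {"dp":[44.7,-25.9,1.9],"rot":[0,0,0.0032]},
    {"dp":[44.7,-25.9,1.9],"rot":[0,0,0.0032]},
    {"dp":[44.7,-25.9,1.9],"rot":[0,0,0.0032]},
    {"dp":[44.7,-25.9,1.9],"rot":[0,0,0.0032]},
    {"dp":[0,0,0],"rot":[0,0,0]},
    {"dp":[0,0,0],"rot":[0,0,0]}
  ]
}}

```text
t: 1.65
position: [0.5273, -0.1687, 0.2198]
tool_rot: [0.99, 0.14, -0.001, -0.0]
force: [-0.3, -0.6, -0.3]
grip_width: 1.002
```

```bash
python3 -c "
from h import *
plan([.522,-.163,.22],.28)
s=snap('wrist','w1.png')
"
```

```text
pos [ 0.5273 -0.1687  0.2198] dp [-3.5 -7.  -0.2] rot [-0.0003  0.0013  0.0004] t 1.65 w 1.002 F [-0.3 -0.6 -0.3]
```

View pics/w1.png

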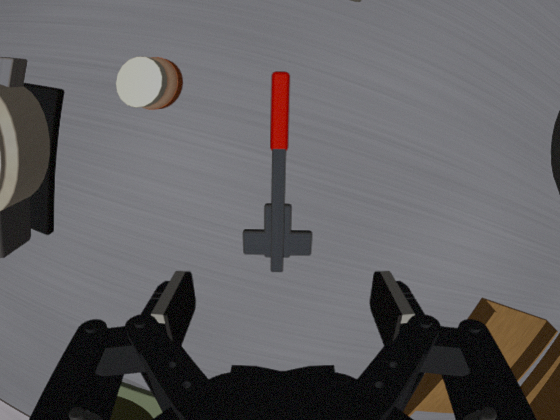

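The wrist view shows the spanner upright in the picture: bar ends at (243,242) and (311,243), rear end at (277,271), red handle from (280,150) to (281,73). I'll measure it with masks.

```bash
python3 - <<'E'
from h import *
s=load('w1'); im=s['image']; hsv=cv2.cvtColor(im,cv2.COLOR_BGR2HSV)
red=cv2.inRange(im,(0,0,110),(60,60,255))
dark=cv2.inRange(im,(0,0,0),(75,75,75)); roi=np.zeros_like(dark); roi[150:280,230:325]=255; dark&=roi
for n,m in(('red',red),('dark',dark)):
    k,l,st,c=cv2.connectedComponentsWithStats(m); i=1+np.argmax(st[1:,4]); print(n,st[i],c[i])
    if n=='red': lr=l==i
    else: ld=l==i
def edges(mask,row): x=np.nonzero(mask[row])[0]; return x.min()-.0,x.max()+.0
for r in (85,105,125,145): a,b=edges(lr,r); print('red row',r,a,b,onz(s,(a+b)/2,r,.036,True).round(4))
for r in (160,175,190,267): a,b=edges(ld,r); print('neck',r,a,b,onz(s,(a+b)/2,r,.036,True).round(4))
for x in(247,255,301,308):
    y=np.nonzero(ld[:,x])[0]; print('bar',x,y.min(),y.max())
ys=np.nonzero(ld[:, 277])[0]; print(ys.min(),ys.max(), onz(s,277,ys.max()+.5,.036,True).round(4), onz(s,280,ys.min()-.5,.036,True).round(4))
x=np.nonzero(ld[242])[0]; 
a=onz(s,x.min()-.5,242,.024,True);b=onz(s,x.max()+.5,243,.024,True);print(x.min(),x.max(),a.round(4),b.round(4),np.linalg.norm(a-b),((a+b)/2).round(4))
E
```

```text
red [ 271   72   18   78 1319] [279.41394996 110.07960576]
dark [ 243  150   69  122 3331] [277.15640949 223.80306214]
red row 85 272.0 288.0 [ 0.6245 -0.1399  0.036 ]
red row 105 271.0 288.0 [ 0.6056 -0.1448  0.036 ]
red row 125 271.0 287.0 [ 0.5867 -0.1497  0.036 ]
red row 145 271.0 287.0 [ 0.5678 -0.1551  0.036 ]
neck 160 272.0 285.0 [ 0.5532 -0.1588  0.036 ]
neck 175 272.0 284.0 [ 0.5384 -0.1625  0.036 ]
neck 190 272.0 284.0 [ 0.5234 -0.1667  0.036 ]
neck 267 271.0 282.0 [ 0.438  -0.1892  0.036 ]
bar 247 229 253
bar 255 229 253
bar 301 230 254
bar 308 230 254
150 271 [ 0.4326 -0.1913  0.036 ] [ 0.5637 -0.1573  0.036 ]
243 311 [ 0.4514 -0.1457  0.024 ] [ 0.4717 -0.2201  0.024 ] 0.07709773291995867 [ 0.4616 -0.1829  0.024 ]
```

Checks hold: bar 77 mm (78 given) and rear end to handle 135 mm. Origin is about (0.4616,-0.183), yaw about 0.262, neck about (0.5215,-0.167).

```bash
python3 -c "
from h import *
plan([.5215,-.167,.018],.262)"
```

```text
pos [ 0.5271 -0.1692  0.22  ] dp [ -4.6  -3.7 202. ] rot [-0.0001  0.001   0.0172] t 1.7 w 1.005 F [ 0.1 -0.5  0.8]
```

{"method": "servo_tool", "body": {
  "steps": [
    {"dp":[-4.6,-3.7,35],"rot":[0,0,0.0172]},
    {"dp":[0,0,40],"rot":[0,0,0]},
    {"dp":[0,0,40],"rot":[0,0,0]},
    {"dp":[0,0,30],"rot":[0,0,0]},
    {"dp":[0,0,15],"rot":[0,0,0]},
    {"dp":[0,0,0],"rot":[0,0,0]},
    {"dp":[0,0,0],"rot":[0,0,0]}
  ]
}}

```text
t: 2.58
position: [0.5234, -0.1674, 0.0618]
tool_rot: [0.991, 0.131, 0.001, 0.001]
force: [-0.0, -0.1, 0.3]
grip_width: 1.003
```

```bash
python3 -c "
from h import *
plan([.5215,-.167,.018],.262)"
```

```text
pos [ 0.5234 -0.1674  0.0618] dp [-1.9 -1.  43.8] rot [ 0.0019 -0.0021 -0.    ] t 2.58 w 1.003 F [-0.  -0.1  0.3]
```

{"method": "servo_tool", "body": {
  "steps": [
    {"dp":[-1.9,-1.0,20],"rot":[0.002,-0.002,0]},
    {"dp":[0,0,16],"rot":[0,0,0]},
    {"dp":[0,0,7.5],"rot":[0,0,0]},
    {"dp":[0,0,0],"rot":[0,0,0]},
    {"dp":[0,0,0],"rot":[0,0,0]}
  ]
}}

```text
t: 3.2
position: [0.5206, -0.166, 0.017]
tool_rot: [0.991, 0.131, -0.001, -0.001]
force: [-0.4, -0.5, -0.1]
grip_width: 1.0
```

{"method": "servo_tool", "body": {
  "steps": [
    {"dp":[0,0,0],"rot":[0,0,0]},
    {"dp":[0,0,0],"rot":[0,0,0]},
    {"dp":[0,0,0],"rot":[0,0,0]},
    {"dp":[0,0,0],"rot":[0,0,0]},
    {"dp":[0,0,0],"rot":[0,0,0]},
    {"dp":[0,0,0],"rot":[0,0,0]},
    {"dp":[0,0,0],"rot":[0,0,0]}
  ],
  "claw": 1,
  "grip_force": 110
}}

```text
t: 4.08
position: [0.5204, -0.166, 0.0172]
tool_rot: [0.991, 0.131, -0.001, -0.001]
force: [-1.4, 1.2, 5.1]
grip_width: 0.139
```

```bash
python3 -c "
from h import *
plan([.5215,-.167,.16],.262)
s=snap('wrist','w2.png')"
```

```text
pos [ 0.5204 -0.166   0.0172] dp [   0.6    1.  -142.8] rot [-0.0019  0.0019  0.0005] t 4.08 w 0.139 F [-1.4  1.2  5.1]
```

View pics/w2.png

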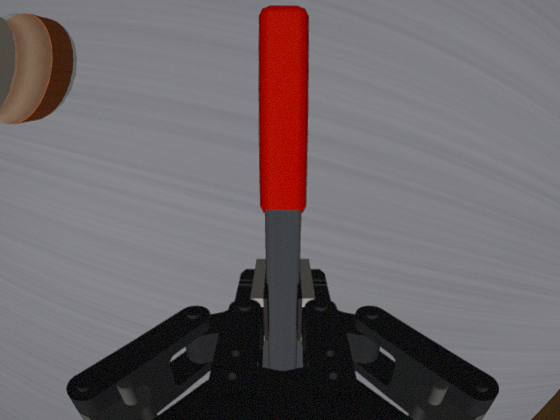

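Gripped: opening about 12 mm, with the neck centred between the pads. Lifting.

{"method": "servo_tool", "body": {
  "steps": [
    {"dp":[0,0,-15],"rot":[0,0,0]},
    {"dp":[0,0,-30],"rot":[0,0,0]},
    {"dp":[0,0,-40],"rot":[0,0,0]},
    {"dp":[0,0,-40],"rot":[0,0,0]},
    {"dp":[0,0,-40],"rot":[0,0,0]},
    {"dp":[0,0,-20],"rot":[0,0,0]},
    {"dp":[0,0,0],"rot":[0,0,0]},
    {"dp":[0,0,0],"rot":[0,0,0]}
  ]
}}

```text
t: 5.12
position: [0.5197, -0.1656, 0.2003]
tool_rot: [0.991, 0.131, -0.002, -0.002]
force: [0.4, -0.3, -3.7]
grip_width: 0.141
```

```bash
python3 - <<'E'
from h import *
c=np.array([.4895,.2008]); yaw=np.radians(-29.8)
tg=c+.0612*np.array([np.cos(yaw),np.sin(yaw)]); print(tg)
plan([*tg,.20],yaw)
s=snap('wrist','w3.png');snap('side','d3.png');snap('scene','s3.png')
a=load('s3')['image'][90:250,180:390];b=load('d3')['image'][130:290,280:490]
cv2.imwrite('pics/z3.png',np.hstack([cv2.resize(x,None,fx=1.9,fy=1.9) for x in (a,b)]))
E
```

```text
[0.54260725 0.17038519]
pos [ 0.5197 -0.1656  0.2003] dp [ 109.4 -318.5    1.1] rot [-0.0021  0.0053  0.7827] t 5.12 w 0.141 F [ 0.4 -0.3 -3.7]
```

View pics/z3.png

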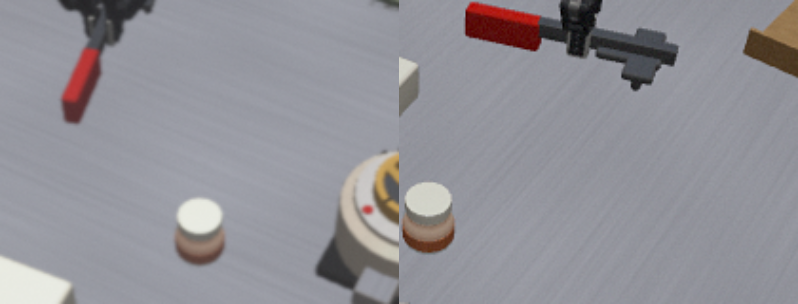

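View pics/w3.png

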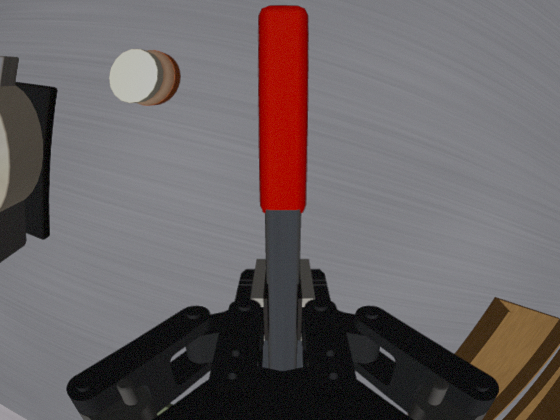

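The grip did not slip: the spanner looks the same in the wrist view as when it lay on the bench, still level. I'll stop part-way where the wrist camera can see the ring.

{"method": "servo_tool", "body": {
  "steps": [
    {"dp":[-2,-20,0],"rot":[0,0,0]},
    {"dp":[-3.4,-38,0],"rot":[0,0,0]},
    {"dp":[-3.4,-38,0],"rot":[0,0,0]},
    {"dp":[-3.4,-38,0],"rot":[0,0,0]},
    {"dp":[-3.4,-38,0],"rot":[0,0,0]},
    {"dp":[-3.4,-38,0],"rot":[0,0,0]},
    {"dp":[-2,-20,0],"rot":[0,0,0]},
    {"dp":[0,0,0],"rot":[0,0,0]},
    {"dp":[0,0,0],"rot":[0,0,0]}
  ]
}}

```text
t: 6.4
position: [0.4405, 0.0505, 0.2022]
tool_rot: [0.991, 0.131, -0.001, -0.001]
force: [0.4, 0.1, -3.3]
grip_width: 0.142
```

```bash
python3 - <<'E'
from h import *
plan([.54,.17,.20],-.52)
s=snap('wrist','w4.png')
E
```

```text
pos [0.4405 0.0505 0.2022] dp [127.1 -89.5   2.1] rot [-7.000e-04  2.600e-03  7.831e-01] t 6.4 w 0.142 F [ 0.4  0.1 -3.3]
```

View pics/w4.png

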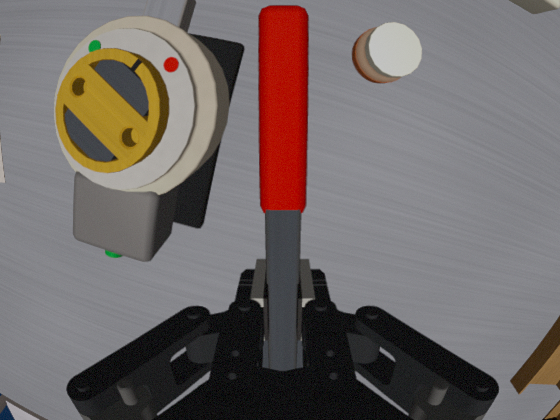

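The wrist view shows the ring with holes near (78,88) and (130,137), the black line at (139,66), and the dots red (171,65) and green (95,47).

```bash
python3 - <<'E'
from h import *
s=load('w4'); im=s['image']
cv2.imwrite('pics/z4.png',cv2.resize(im[40:180,45:185],None,fx=4,fy=4,interpolation=cv2.INTER_CUBIC))
hsv=cv2.cvtColor(im,cv2.COLOR_BGR2HSV)
# holes: brass hue, low V
def hole(s,im,c,r,fish):
    hsv=cv2.cvtColor(im,cv2.COLOR_BGR2HSV)
    x0,y0=int(c[0]-r),int(c[1]-r); sub=hsv[y0:y0+2*r,x0:x0+2*r]
    m=((sub[...,2]<110)&(sub[...,1]>60)).astype(np.uint8)
    k,l,st,ce=cv2.connectedComponentsWithStats(m); i=1+np.argmax(st[1:,4]); bx=st[i]
    p=ce[i]+[x0,y0]; bc=(x0+bx[0]+(bx[2]-1)/2,y0+bx[1]+(bx[3]-1)/2)
    print('hole',bx,'centroid',p.round(1),'box',bc,onz(s,*bc,.122,fish).round(4),onz(s,*p,.122,fish).round(4)); return bc
for nm,fish,cs,r in(('w4',True,[(78,88),(130,137)],13),('scene0',False,[(390.9,177),(410.7,196.8)],7),('side0',False,[(292,309),(257,322)],8)):
    t=load(nm); q=[onz(t,*hole(t,t['image'],c,r,fish),.122,fish) for c in cs]
    print(nm,'mid',((q[0]+q[1])/2).round(4),'sep',np.linalg.norm(q[0]-q[1]).round(4),'line yaw',np.degrees(np.arctan2(*(q[1]-q[0])[[1,0]])).round(1))
# ring outline: brass mask
m=((hsv[...,0]>12)&(hsv[...,0]<32)&(hsv[...,1]>110)).astype(np.uint8); m[:, 190:]=0
k,l,st,ce=cv2.connectedComponentsWithStats(m); i=1+np.argmax(st[1:,4]); print(st[i])
print('line',onz(s,139,66,.122,True),'red',onz(s,171,65,.1,True),'green',onz(s,95,47,.1,True))
E
```

```text
hole [  7   3  13  18 170] centroid [77.9 86.2] box (np.float64(78.0), np.float64(86.5)) [0.5052 0.2224 0.122 ] [0.5053 0.2225 0.122 ]
hole [  5   4  14  19 163] centroid [127.4 137.6] box (np.float64(128.5), np.float64(137.0)) [0.4759 0.1712 0.122 ] [0.4753 0.172  0.122 ]
w4 mid [0.4905 0.1968 0.122 ] sep 0.059 line yaw -119.8
hole [ 6  6  5  3 13] centroid [391. 177.] box (np.float64(391.0), np.float64(177.0)) [0.4754 0.1751 0.122 ] [0.4754 0.1751 0.122 ]
hole [ 5  6  5  4 13] centroid [410.2 196.5] box (np.float64(410.0), np.float64(196.5)) [0.5049 0.2266 0.122 ] [0.5047 0.2269 0.122 ]
scene0 mid [0.4902 0.2009 0.122 ] sep 0.0594 line yaw 60.2
hole [ 4  5  8  6 36] centroid [291.7 308.5] box (np.float64(291.5), np.float64(308.5)) [0.4744 0.1738 0.122 ] [0.4742 0.1736 0.122 ]
hole [ 4  6  8  6 34] centroid [256.6 321.9] box (np.float64(256.5), np.float64(322.5)) [0.5038 0.2269 0.122 ] [0.5043 0.2259 0.122 ]
side0 mid [0.4891 0.2003 0.122 ] sep 0.0606 line yaw 61.0
[  55   48  114  125 8477]
line [0.52635298 0.17356987 0.122     ] red [0.53143518 0.15821518 0.1       ] green [0.53712086 0.22857913 0.1       ]
```

View pics/z4.png

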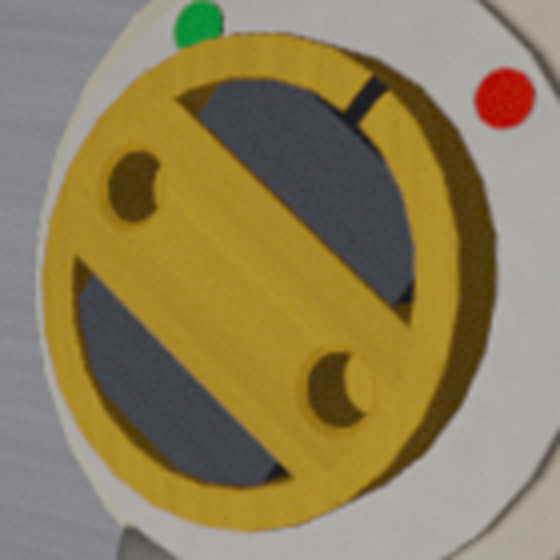

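Ring centre: scene (0.4902,0.2009), side (0.4891,0.2003), wrist (0.4905,0.1968, well off-axis). All show hole spacing of about 60 mm and a handle direction of about -29.7°. I'll hover over it and compare pins with holes.

```bash
python3 - <<'E'
from h import *
plan([.5432,.1695,.185],-.518)
E
```

```text
pos [0.4407 0.0502 0.2022] dp [129.9 -88.6  17.1] rot [-0.0008  0.0025  0.7803] t 6.45 w 0.143 F [-0.1 -0.1 -3.3]
```

{"method": "servo_tool", "body": {
  "steps": [
    {"dp":[15,-10,0],"rot":[0,0,0]},
    {"dp":[30,-20,0],"rot":[0,0,0]},
    {"dp":[30,-20.6,0],"rot":[0,0,0]},
    {"dp":[30,-20,0],"rot":[0,0,0]},
    {"dp":[24.9,-18,0],"rot":[0,0,0.03]},
    {"dp":[0,0,0],"rot":[0,0,0.1]},
    {"dp":[0,0,0],"rot":[0,0,0.13]},
    {"dp":[0,0,0],"rot":[0,0,0.13]},
    {"dp":[0,0,0],"rot":[0,0,0.13]},
    {"dp":[0,0,0],"rot":[0,0,0.13]},
    {"dp":[0,0,0],"rot":[0,0,0.1]},
    {"dp":[0,0,7],"rot":[0,0,0.03]},
    {"dp":[0,0,10],"rot":[0,0,0]},
    {"dp":[0,0,0],"rot":[0,0,0]},
    {"dp":[0,0,0],"rot":[0,0,0]}
  ]
}}

```text
t: 8.32
position: [0.5431, 0.1698, 0.1849]
tool_rot: [0.967, -0.256, -0.002, -0.0]
force: [-0.5, -0.2, -2.6]
grip_width: 0.14
```

```bash
python3 - <<'E'
from h import *
plan([.5432,.1695,.149],-.518)
E
```

```text
pos [0.5431 0.1698 0.1849] dp [ 0.4  0.2 35.9] rot [0.0003 0.0032 0.0009] t 8.32 w 0.14 F [-0.5 -0.2 -2.6]
```

{"method": "servo_tool", "body": {
  "steps": [
    {"dp":[0.3,0.2,12],"rot":[0,0.003,0]},
    {"dp":[0,0,12],"rot":[0,0,0]},
    {"dp":[0,0,9],"rot":[0,0,0]},
    {"dp":[0,0,0],"rot":[0,0,0]},
    {"dp":[0,0,0],"rot":[0,0,0]}
  ]
}}

```text
t: 8.95
position: [0.5435, 0.1695, 0.1523]
tool_rot: [0.967, -0.256, 0.0, -0.0]
force: [0.5, 0.6, -3.7]
grip_width: 0.144
```

```bash
python3 - <<'E'
from h import *
plan([.5432,.1695,.149],-.518)
snap('side','d5.png');snap('scene','s5.png');snap('wrist','w5.png')
a=load('s5')['image'][150:240,345:465];b=load('d5')['image'][270:360,215:335]
cv2.imwrite('pics/z5.png',np.hstack([cv2.resize(x,(400,300),interpolation=cv2.INTER_CUBIC) for x in (a,b)]))
E
```

```text
pos [0.5435 0.1695 0.1523] dp [-0.2  0.2  3.3] rot [-0.0002 -0.0004  0.0006] t 8.95 w 0.144 F [ 0.5  0.6 -3.7]
```

View pics/z5.png

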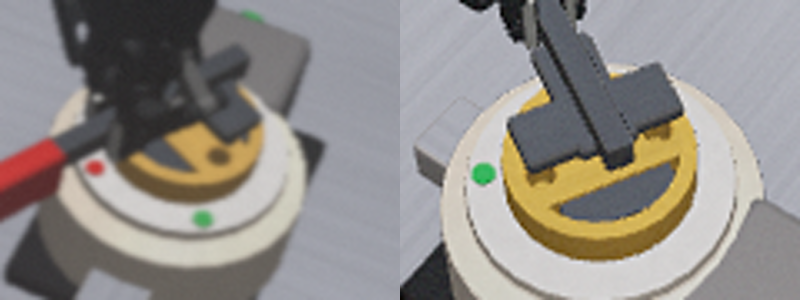

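View pics/w5.png

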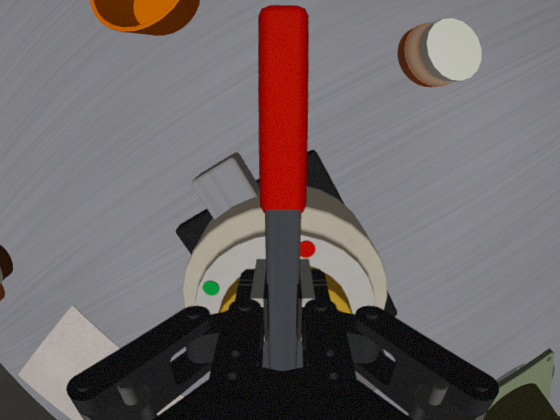

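```bash
python3 - <<'E'
from h import *
b=load('d5')['image'][285:330,245:305]; a=load('s5')['image'][158:200,385:430]
cv2.imwrite('pics/z5b.png',cv2.resize(b,None,fx=12,fy=12,interpolation=cv2.INTER_CUBIC))
cv2.imwrite('pics/z5c.png',cv2.resize(a,None,fx=12,fy=12,interpolation=cv2.INTER_CUBIC))
E
```

```text
(no output)
```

View pics/z5b.png

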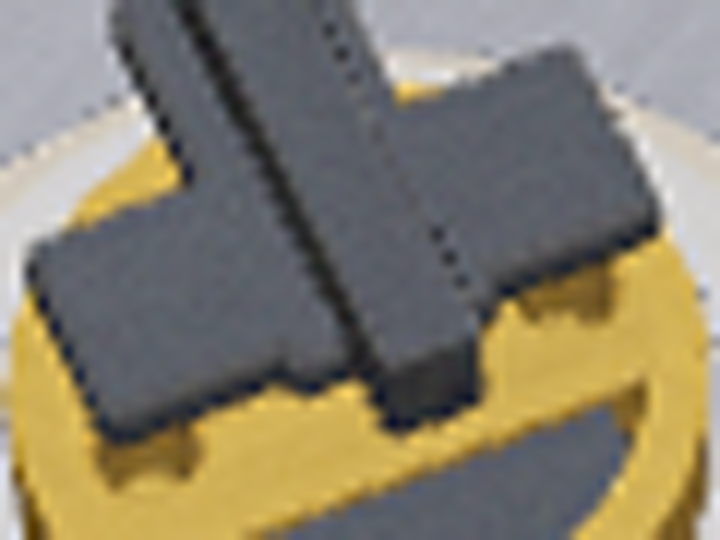

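View pics/z5c.png

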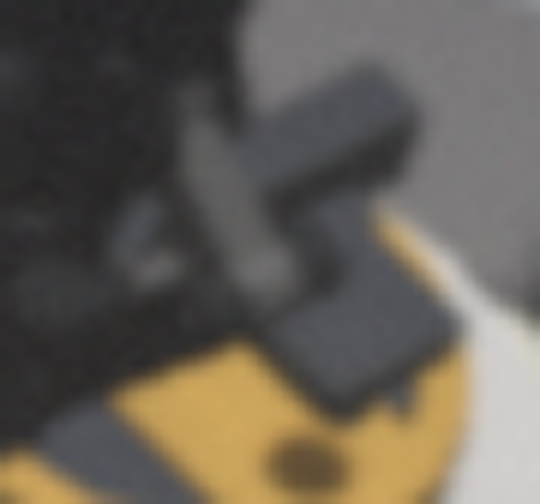

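```bash
python3 - <<'E'
from h import *
D=load('d5');S=load('s5')
f=lambda p,o:((p[0]+.5)/12-.5+o[0],(p[1]+.5)/12-.5+o[1])
for z in(.157,.159):
    q=[onz(D,*f(p,(245,285)),z) for p in((30,262),(105,425),(575,52),(655,215))]
    L=(q[0]+q[1])/2;Rr=(q[2]+q[3])/2
    print(z,[x[:2].round(4) for x in q],'len',np.linalg.norm(L-Rr).round(4),'w',np.linalg.norm(q[0]-q[1]).round(4),'mid',((L+Rr)/2).round(4),'yaw',np.degrees(np.arctan2(*(L-Rr)[[1,0]]))-90)
print('rear',[onz(D,*f(p,(245,285)),.171).round(4) for p in((388,362),(478,330))])
o=manip.observe(); Rt=R.from_quat(o['tool_rot']); org=o['position']+Rt.apply([-.0612,0,.017]); print('fk origin',org.round(4))
for sg in(1,-1): print('fk pin',(org+Rt.apply([0,.03*sg,0])).round(4))
print('scene pin tip',onz(S,*f((402,402),(385,158)),.136).round(4))
print('scene hole now',onz(S,*f((307,465),(385,158)),.122).round(4))
E
```

```text
0.157 [array([0.5176, 0.2294]), array([0.4947, 0.2427]), array([0.4804, 0.1625]), array([0.4572, 0.1774])] len 0.0759 w 0.0265 mid [0.4875 0.203  0.157 ] yaw -29.482102174191155
0.159 [array([0.5166, 0.2304]), array([0.4938, 0.2436]), array([0.4795, 0.1637]), array([0.4564, 0.1785])] len 0.0757 w 0.0264 mid [0.4866 0.2041 0.159 ] yaw -29.482102174191184
rear [array([0.4657, 0.2221, 0.171 ]), array([0.4595, 0.212 , 0.171 ])]
fk origin [0.4906 0.1999 0.1357]
fk pin [0.4757 0.1738 0.1357]
fk pin [0.5054 0.226  0.1358]
scene pin tip [0.4963 0.2373 0.136 ]
scene hole now [0.5043 0.2267 0.122 ]
```

```bash
python3 - <<'E'
from h import *
D=load('d5');S=load('s5')
o=manip.observe(); Rt=R.from_quat(o['tool_rot']); org=o['position']+Rt.apply([-.0612,0,.017])
W=lambda p:org+Rt.apply(np.array([p[0],-p[1],-p[2]])/1e3)
g=lambda uv,o:((uv[0]+.5-o[0])*12-.5,(uv[1]+.5-o[1])*12-.5)
for n,p in dict(pinA=(0,30,0),pinB=(0,-30,0),A1=(12.5,39,24),A2=(-12.5,39,24),B1=(12.5,-39,24),B2=(-12.5,-39,24),r1=(-30,7,36),r2=(-30,-7,36)).items():
    print(n,'scene',np.round(g(proj(S,W(p)),(385,158))),'side',np.round(g(proj(D,W(p)),(245,285))))
E
```

```text
pinA scene [316. 416.] side [132. 385.]
pinB scene [ 82. 179.] side [555. 223.]
A1 scene [321. 391.] side [ 19. 228.]
A2 scene [442. 327.] side [ 90. 380.]
B1 scene [11. 79.] side [576.  20.]
B2 scene [130.  19.] side [658. 163.]
r1 scene [408. 106.] side [380. 342.]
r2 scene [351.  51.] side [484. 302.]
```

```bash
python3 - <<'E'
from h import *
D=load('d5');S=load('s5')
o=manip.observe(); Rt=R.from_quat(o['tool_rot']); org=o['position']+Rt.apply([-.0612,0,.0172])
W=lambda p:org+Rt.apply(np.array([p[0],-p[1],-p[2]])/1e3)
f=lambda p,o:((p[0]+.5)/12-.5+o[0],(p[1]+.5)/12-.5+o[1])
M=dict(A1=(12.5,39,24),A2=(-12.5,39,24),B1=(12.5,-39,24),B2=(-12.5,-39,24),r1=(-30,7,36),r2=(-30,-7,36))
Os=dict(A1=(340,400),A2=(458,322),r1=(415,97),r2=(370,62))
Od=dict(A1=(30,262),A2=(105,425),B1=(575,52),B2=(655,215),r1=(388,362),r2=(478,330))
for n,s,O,o0,ring in(('scene',S,Os,(385,158),(.4902,.2009)),('side',D,Od,(245,285),(.4891,.2003))):
    d=np.array([onz(s,*f(O[k],o0),W(M[k])[2])[:2]-W(M[k])[:2] for k in O]); print(n,(d*1e3).round(1).tolist())
    c=org[:2]+d.mean(0); e=c-ring; print('  spanner',c.round(4),'minus ring',(e*1e3).round(1),'in tool xy',Rt.inv().apply([*e,0]).round(4))
print('FK',org)
# current ring hole check
E
```

```text
scene [[0.1, 3.2], [-2.3, 1.9], [-2.5, 0.4], [0.6, 3.5]]
  spanner [0.4896 0.2021] minus ring [-0.6  1.2] in tool xy [-0.0012 -0.0008 -0.    ]
side [[-4.4, 3.1], [-5.5, 3.9], [-2.8, 4.2], [-4.2, 6.7], [-2.4, 1.6], [-1.7, 3.6]]
  spanner [0.4871 0.2037] minus ring [-2.   3.4] in tool xy [-0.0035 -0.002  -0.    ]
FK [0.49056489 0.19987657 0.13553421]
```

Both fixed views, and the wrist one too, put the spanner short of the ring centre by about (+2,+1.7) mm in the tool axes. I'll correct that and lower carefully.

{"method": "servo_tool", "body": {
  "steps": [
    {"dp":[2.0,1.7,5],"rot":[0,0,0]},
    {"dp":[0,0,5],"rot":[0,0,0]},
    {"dp":[0,0,3],"rot":[0,0,0]},
    {"dp":[0,0,2],"rot":[0,0,0]},
    {"dp":[0,0,2],"rot":[0,0,0]},
    {"dp":[0,0,0],"rot":[0,0,0]}
  ]
}}

```text
t: 9.85
position: [0.5441, 0.167, 0.135]
tool_rot: [0.967, -0.256, -0.0, 0.0]
force: [0.2, 0.4, -3.3]
grip_width: 0.144
```

```bash
python3 - <<'E'
from h import *
plan([.545,.169,.1252],-.518); o=manip.observe();print(o['torque'])
snap('side','d6.png');snap('scene','s6.png')
a=load('s6')['image'][158:200,385:430];b=load('d6')['image'][285:330,245:305]
cv2.imwrite('pics/z6.png',np.hstack([cv2.resize(x,(400,320),interpolation=cv2.INTER_CUBIC) for x in (a,b)]))
E
```

```text
pos [0.5441 0.167  0.135 ] dp [-0.2 -2.2  9.8] rot [0.0002 0.0001 0.0006] t 9.85 w 0.144 F [ 0.2  0.4 -3.3]
[-0.1452692  -0.07592918 -0.02367381]
```

View pics/z6.png

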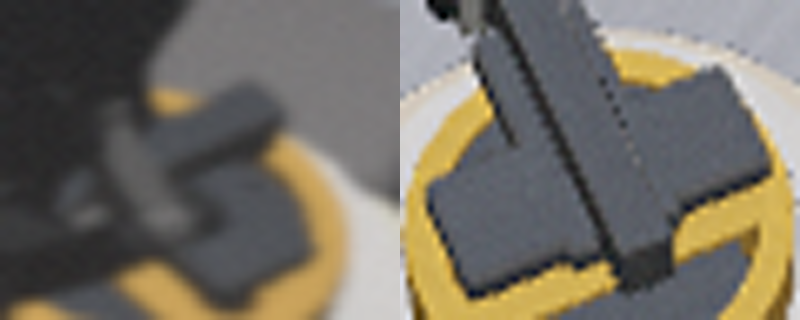

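The pin tips are 4 mm below the ring's face with no change in force, so they have entered. I'll go on down.

{"method": "servo_tool", "body": {
  "steps": [
    {"dp":[0,0,3],"rot":[0,0,0]},
    {"dp":[0,0,3],"rot":[0,0,0]},
    {"dp":[0,0,2],"rot":[0,0,0]},
    {"dp":[0,0,1],"rot":[0,0,0]},
    {"dp":[0,0,0],"rot":[0,0,0]},
    {"dp":[0,0,0],"rot":[0,0,0]}
  ]
}}

```text
t: 10.7
position: [0.5443, 0.1671, 0.1263]
tool_rot: [0.967, -0.256, 0.0, -0.0]
force: [-0.4, 0.1, -3.2]
grip_width: 0.144
```

```bash
python3 - <<'E'
from h import *
plan([.545,.169,.1252],-.518); o=manip.observe();print(o['torque'])
E
```

```text
pos [0.5443 0.1671 0.1263] dp [-0.3 -2.1  1.1] rot [-0.0002 -0.0003  0.0006] t 10.7 w 0.144 F [-0.4  0.1 -3.2]
[-0.04409123 -0.11607392 -0.01405762]
```

{"method": "servo_tool", "body": {
  "steps": [
    {"dp":[0,0,1],"rot":[0,0,0]},
    {"dp":[0,0,0],"rot":[0,0,0]}
  ]
}}

```text
t: 10.95
position: [0.5444, 0.1671, 0.1256]
tool_rot: [0.967, -0.256, 0.0, -0.0]
force: [-0.5, -0.7, -1.9]
grip_width: 0.141
```

{"method": "servo_tool", "body": {
  "steps": [
    {"dp":[0,0,0],"rot":[0,0,0]},
    {"dp":[0,0,0],"rot":[0,0,0]},
    {"dp":[0,0,0],"rot":[0,0,0]},
    {"dp":[0,0,0],"rot":[0,0,0]},
    {"dp":[0,0,0],"rot":[0,0,0]}
  ],
  "claw": 0.5,
  "grip_force": 60
}}

```text
t: 11.58
position: [0.5442, 0.1671, 0.1252]
tool_rot: [0.967, -0.256, 0.0, -0.0]
force: [0.5, -0.7, -0.5]
grip_width: 0.497
```

```bash
python3 - <<'E'
from h import *
plan([.545,.169,.20],-.518); o=manip.observe();print(o['torque'])
snap('side','d7.png');snap('scene','s7.png');snap('wrist','w7.png')
a=load('s7')['image'][150:240,345:465];b=load('d7')['image'][270:360,215:335]
cv2.imwrite('pics/z7.png',np.hstack([cv2.resize(x,(400,300),interpolation=cv2.INTER_CUBIC) for x in (a,b)]))
E
```

```text
pos [0.5442 0.1671 0.1252] dp [ -0.2  -2.1 -74.8] rot [-0.0001 -0.0002  0.0007] t 11.57 w 0.497 F [ 0.5 -0.7 -0.5]
[-0.00514067 -0.01606169  0.03061348]
```

View pics/z7.png

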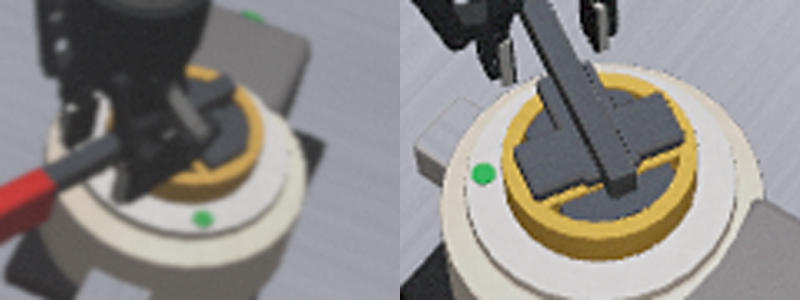

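View pics/w7.png

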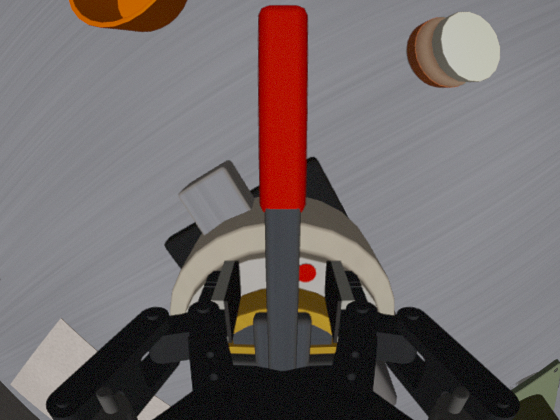

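Released: the spanner sits flat, the ring hasn't turned and the force is back near zero. Now I'll slide the open jaws along to the handle.

{"method": "servo_tool", "body": {
  "steps": [
    {"dp":[15,0,-1],"rot":[0,0,0]},
    {"dp":[25,0,0],"rot":[0,0,0]},
    {"dp":[25,0,2],"rot":[0,0,0]},
    {"dp":[15,0,2],"rot":[0,0,0]},
    {"dp":[4,0,1],"rot":[0,0,0]},
    {"dp":[0,0,0],"rot":[0,0,0]},
    {"dp":[0,0,0],"rot":[0,0,0]}
  ]
}}

```text
t: 12.6
position: [0.6165, 0.1259, 0.1211]
tool_rot: [0.967, -0.256, -0.0, 0.0]
force: [0.1, -0.5, 0.3]
grip_width: 0.504
```

```bash
python3 - <<'E'
from h import *
c=np.array([.4910,.1974]);u=np.array([np.cos(-.518),np.sin(-.518)])
plan([*(c+.145*u),.121],-.518)
snap('side','d8.png');snap('wrist','w8.png')
cv2.imwrite('pics/z8.png',cv2.resize(load('d8')['image'][240:360,205:345],(700,600),interpolation=cv2.INTER_CUBIC))
E
```

```text
pos [0.6165 0.1259 0.1211] dp [0.6 0.  0.1] rot [0.0003 0.0006 0.0012] t 12.6 w 0.504 F [ 0.1 -0.5  0.3]
```

View pics/w8.png

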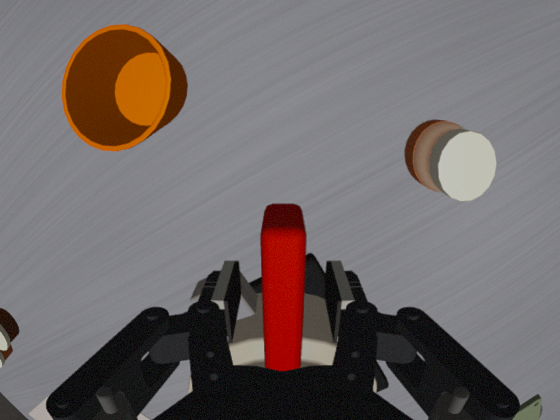

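View pics/z8.png

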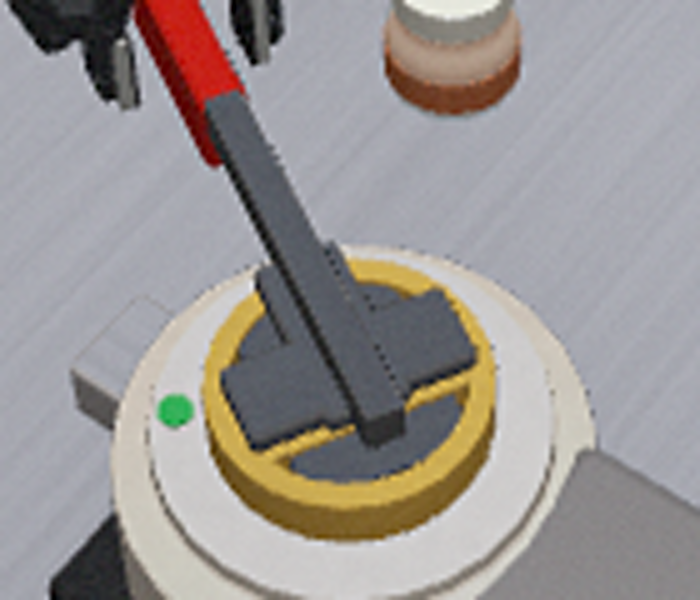

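The spanner sits flat in the ring, and the handle, at (283,290) in the wrist view, is centred between the jaws. Gripping.

{"method": "servo_tool", "body": {
  "steps": [
    {"dp":[0,0,0],"rot":[0,0,0]},
    {"dp":[0,0,0],"rot":[0,0,0]},
    {"dp":[0,0,0],"rot":[0,0,0]},
    {"dp":[0,0,0],"rot":[0,0,0]},
    {"dp":[0,0,0],"rot":[0,0,0]}
  ],
  "claw": 1,
  "grip_force": 40
}}

```text
t: 13.32
position: [0.617, 0.1257, 0.1212]
tool_rot: [0.967, -0.256, -0.0, -0.0]
force: [-1.8, 1.0, 1.6]
grip_width: 0.203
```

{"method": "servo_tool", "body": {
  "steps": [
    {"dp":[-0.1,-4.4,0],"rot":[0,0,-0.03]},
    {"dp":[-0.3,-8.7,0],"rot":[0,0,-0.06]},
    {"dp":[-0.3,-8.7,0],"rot":[0,0,-0.06]},
    {"dp":[-0.3,-8.7,0],"rot":[0,0,-0.06]},
    {"dp":[-0.3,-8.7,0],"rot":[0,0,-0.06]},
    {"dp":[-0.1,-4.4,0],"rot":[0,0,-0.03]},
    {"dp":[0,0,0],"rot":[0,0,0]}
  ]
}}

```text
t: 14.2
position: [0.633, 0.1658, 0.1213]
tool_rot: [0.994, -0.108, 0.0, 0.0]
force: [0.2, -1.3, 2.1]
grip_width: 0.205
```

```bash
python3 - <<'E'
from h import *
o=manip.observe();c=np.array([.4910,.1974]);v=o['position'][:2]-c
x=R.from_quat(o['tool_rot']).apply([1,0,0])
print('r',np.hypot(*v),'ang',np.arctan2(v[1],v[0]),'toolyaw',np.arctan2(x[1],x[0]),'z',o['position'][2],o['force'],o['torque'],o['grip_width'])
snap('side','d9.png')
cv2.imwrite('pics/z9.png',cv2.resize(load('d9')['image'][240:360,205:345],(700,600),interpolation=cv2.INTER_CUBIC))
E
```

```text
r 0.14543268656245453 ang -0.2191910906422487 toolyaw -0.21738962073675688 z 0.12128979007207734 [ 0.18820948 -1.29159322  2.08924051] [-0.45032363  0.22174318 -0.27189285] 0.2047294846594375
```

View pics/z9.png

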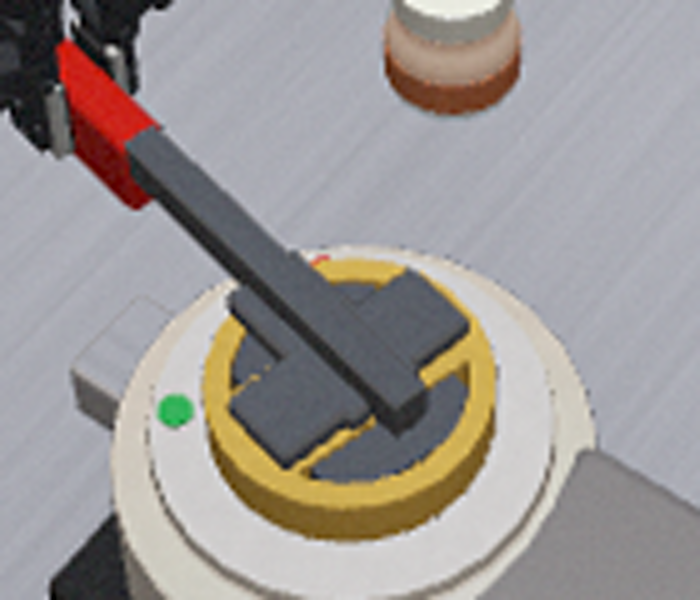

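The ring is turning with the spanner and the pins are still seated. Continuing.

{"method": "servo_tool", "body": {
  "steps": [
    {"dp":[-0.1,-4.4,0],"rot":[0,0,-0.03]},
    {"dp":[-0.3,-8.7,0],"rot":[0,0,-0.06]},
    {"dp":[-0.3,-8.7,0],"rot":[0,0,-0.06]},
    {"dp":[-0.3,-8.7,0],"rot":[0,0,-0.06]},
    {"dp":[-0.3,-8.7,0],"rot":[0,0,-0.06]},
    {"dp":[-0.3,-8.7,0],"rot":[0,0,-0.06]},
    {"dp":[-0.3,-8.7,0],"rot":[0,0,-0.06]},
    {"dp":[-0.3,-8.7,0],"rot":[0,0,-0.06]},
    {"dp":[-0.3,-8.7,0],"rot":[0,0,-0.06]},
    {"dp":[-0.3,-8.7,0],"rot":[0,0,-0.06]},
    {"dp":[-0.3,-8.7,0],"rot":[0,0,-0.06]},
    {"dp":[-0.3,-8.7,0],"rot":[0,0,-0.06]},
    {"dp":[-0.1,-4.4,0],"rot":[0,0,-0.03]},
    {"dp":[0,0,0],"rot":[0,0,0]}
  ]
}}

```text
t: 16.0
position: [0.6192, 0.2686, 0.1221]
tool_rot: [0.969, 0.249, 0.003, -0.001]
force: [5.2, 0.7, 1.0]
grip_width: 0.199
```

```bash
cat > st.py <<'E'
from h import *
import sys
o=manip.observe();c=np.array([.4910,.1974]);v=o['position'][:2]-c
x=R.from_quat(o['tool_rot']).apply([1,0,0])
print('r',np.hypot(*v),'ang',np.arctan2(v[1],v[0]),'toolyaw',np.arctan2(x[1],x[0]),'z',o['position'][2],o['force'],o['torque'],o['grip_width'])
k=sys.argv[1]
snap('side','d%s.png'%k);snap('scene','s%s.png'%k)
b=cv2.resize(load('d'+k)['image'][250:360,205:345],(420,330),interpolation=cv2.INTER_CUBIC)
a=cv2.resize(load('s'+k)['image'][150:250,340:465],(380,330),interpolation=cv2.INTER_CUBIC)
cv2.imwrite('pics/z%s.png'%k,np.hstack([a,b]))
E
python3 st.py 10
```

```text
r 0.14662863529290926 ang 0.5073519664477195 toolyaw 0.5029655089856118 z 0.12211894357064108 [5.21711687 0.70016766 0.96513069] [ 0.10650551 -0.73550007 -0.51172656] 0.19878695442600572
```

View pics/z10.png

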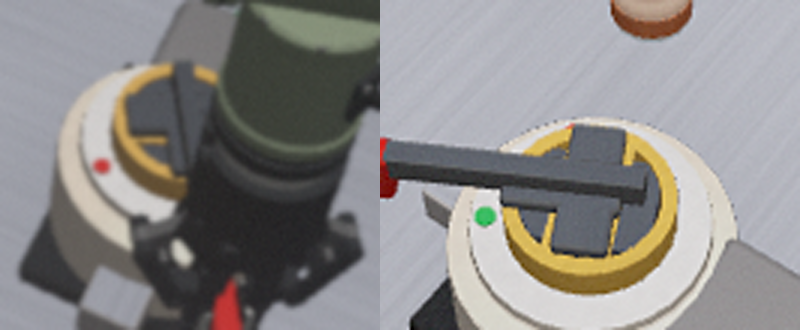

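The handle is now about 0.1 rad short of the green dot; one more small push to the stop.

{"method": "servo_tool", "body": {
  "steps": [
    {"dp":[-0.1,-4.4,0],"rot":[0,0,-0.03]},
    {"dp":[-0.1,-4.4,0],"rot":[0,0,-0.03]},
    {"dp":[-0.1,-4.4,0],"rot":[0,0,-0.03]},
    {"dp":[0,0,0],"rot":[0,0,0]}
  ]
}}

```text
t: 16.6
position: [0.6124, 0.2799, 0.1223]
tool_rot: [0.956, 0.292, 0.003, -0.001]
force: [5.8, 2.0, 0.8]
grip_width: 0.197
```

```bash
python3 st.py 11
```

```text
r 0.14683107053922398 ang 0.5968736213044198 toolyaw 0.5926187315800389 z 0.12227230685286385 [5.84669369 1.95609884 0.83572556] [ 0.25483537 -0.70362622 -0.48961234] 0.19727009182497998
```

{"method": "servo_tool", "body": {
  "steps": [
    {"dp":[-0.1,-4.4,0],"rot":[0,0,-0.03]},
    {"dp":[-0.1,-2.9,0],"rot":[0,0,-0.02]},
    {"dp":[0,0,0],"rot":[0,0,0]}
  ]
}}

```text
t: 17.08
position: [0.6083, 0.2859, 0.1223]
tool_rot: [0.949, 0.316, 0.003, -0.001]
force: [5.5, 2.1, -0.2]
grip_width: 0.207
```

```bash
python3 st.py 12
```

```text
r 0.14694056101521308 ang 0.6467476173331238 toolyaw 0.6423576972007436 z 0.12234991715219783 [ 5.52465051  2.14425145 -0.18987895] [ 0.28721503 -0.75647663 -0.52683552] 0.20661661259795636
```

View pics/z12.png

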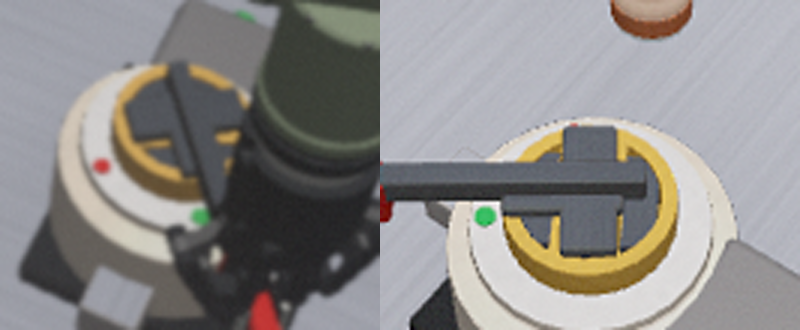

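{"method": "servo_tool", "body": {
  "steps": [
    {"dp":[-0.1,-4.4,0],"rot":[0,0,-0.03]},
    {"dp":[-0.1,-2.9,0],"rot":[0,0,-0.02]},
    {"dp":[0,0,0],"rot":[0,0,0]}
  ]
}}

```text
t: 17.55
position: [0.6044, 0.291, 0.1224]
tool_rot: [0.941, 0.339, 0.004, -0.0]
force: [7.1, -0.2, -0.4]
grip_width: 0.202
```

```bash
python3 st.py 13
```

```text
r 0.1470272592514725 ang 0.6897019449686234 toolyaw 0.6910034250144349 z 0.12244391349161025 [ 7.07655922 -0.22034034 -0.35889295] [ 0.15601335 -1.03913336 -0.8877674 ] 0.2018553498979359
```

Resistance about the ring axis has doubled (0.76 to 1.6 N m), so it's likely at the stop. One more small nudge to confirm.

{"method": "servo_tool", "body": {
  "steps": [
    {"dp":[-0.1,-2.5,0],"rot":[0,0,-0.015]},
    {"dp":[0,0,0],"rot":[0,0,0]},
    {"dp":[0,0,0],"rot":[0,0,0]}
  ]
}}

```text
t: 18.02
position: [0.6039, 0.2916, 0.1226]
tool_rot: [0.939, 0.345, 0.004, 0.001]
force: [10.1, -1.5, -1.1]
grip_width: 0.206
```

```bash
python3 st.py 14
```

```text
r 0.14705136853273568 ang 0.694970170346674 toolyaw 0.7040335394695272 z 0.12260217726022622 [10.07592644 -1.49161494 -1.11508384] [-0.1662539  -1.38948079 -1.26906907] 0.20593976502844696
```

View pics/z14.png

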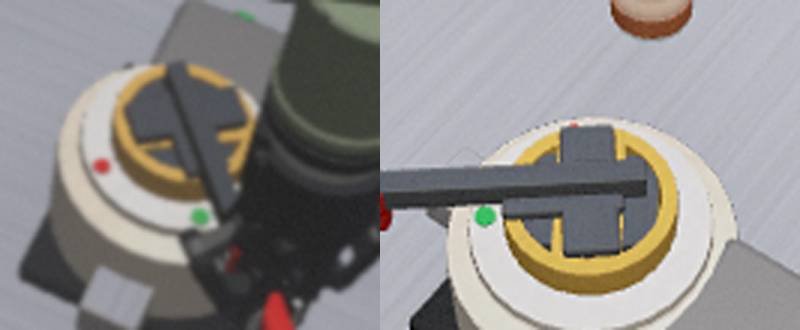

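Torque has risen to about 2.2 N m for only 0.005 rad of motion, so that's the hard stop. I'll take off the load, open and back off.

{"method": "servo_tool", "body": {
  "steps": [
    {"dp":[0,3,1],"rot":[0,0,0.02]},
    {"dp":[0,0,0],"rot":[0,0,0]}
  ]
}}

```text
t: 18.38
position: [0.6046, 0.2908, 0.1219]
tool_rot: [0.942, 0.336, 0.004, -0.001]
force: [6.8, 1.5, 1.8]
grip_width: 0.201
```

{"method": "servo_tool", "body": {
  "steps": [
    {"dp":[0,0,0],"rot":[0,0,0]},
    {"dp":[0,0,0],"rot":[0,0,0]},
    {"dp":[0,0,0],"rot":[0,0,0]},
    {"dp":[0,0,0],"rot":[0,0,0]},
    {"dp":[0,0,0],"rot":[0,0,0]}
  ],
  "claw": 0.4
}}

```text
t: 19.0
position: [0.6017, 0.2898, 0.1201]
tool_rot: [0.941, 0.337, -0.0, 0.0]
force: [0.1, 0.2, -0.1]
grip_width: 0.599
```

{"method": "servo_tool", "body": {
  "steps": [
    {"dp":[0,0,-10],"rot":[0,0,0]},
    {"dp":[0,0,-30],"rot":[0,0,0]},
    {"dp":[0,0,-30],"rot":[0,0,0]},
    {"dp":[0,0,-30],"rot":[0,0,0]},
    {"dp":[30,0,-20],"rot":[0,0,0]},
    {"dp":[40,0,0],"rot":[0,0,0]},
    {"dp":[0,0,0],"rot":[0,0,0]}
  ]
}}

```text
t: 19.88
position: [0.6573, 0.3354, 0.2401]
tool_rot: [0.941, 0.338, 0.001, -0.0]
force: [-0.7, -0.1, -0.6]
grip_width: 0.599
```

```bash
python3 st.py 15; python3 -c "
from h import *
snap('wrist','w15.png')"
```

```text
r 0.21604069482059804 ang 0.692671127901075 toolyaw 0.6885293546432799 z 0.24012752873498205 [-0.71518837 -0.05777743 -0.62649497] [-0.03163682  0.01162721 -0.01483587] 0.5992986589496299
```

View pics/z15.png

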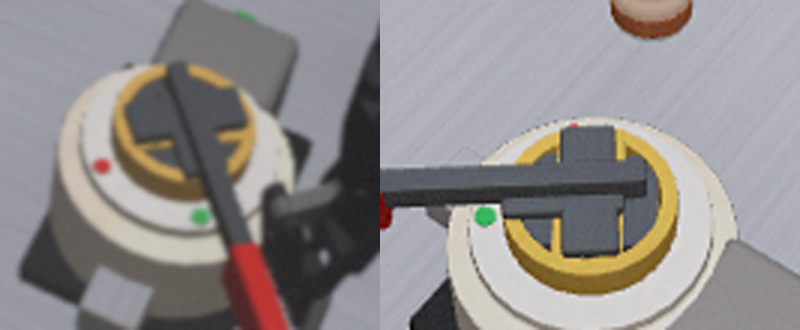

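View pics/w15.png

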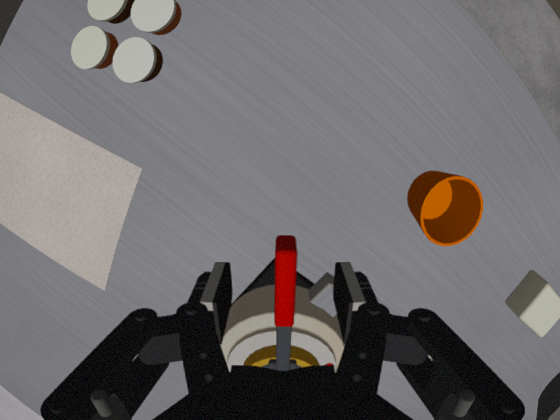

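Released; the spanner sits in the ring untouched. I'll measure the ring's bar edges as a check on its final angle.

```bash
python3 - <<'E'
from h import *
b=load('d15')['image'][285:345,240:310]
cv2.imwrite('pics/z16.png',cv2.resize(b,None,fx=10,fy=10,interpolation=cv2.INTER_CUBIC))
E
```

```text
(no output)
```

View pics/z16.png

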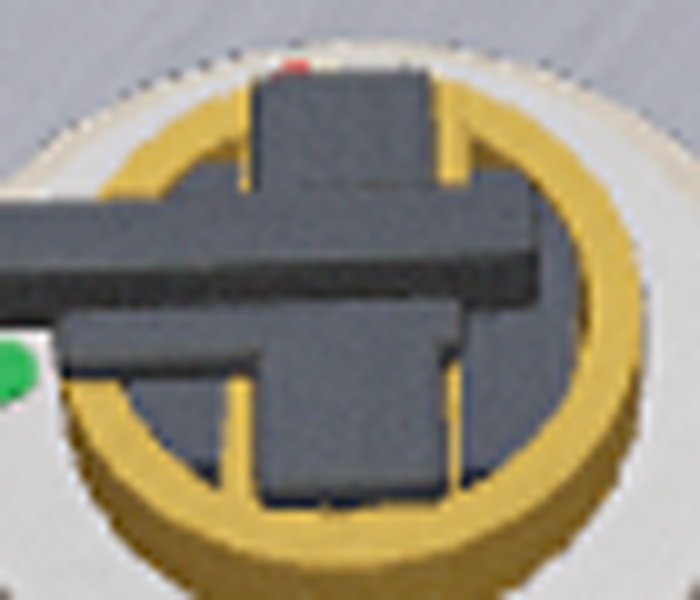

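```bash
python3 - <<'E'
from h import *
D=load('d15'); f=lambda x,y:((x+.5)/10-.5+240,(y+.5)/10-.5+285)
for a,b in(((468,150),(463,487)),((242,150),(220,485))):
    p,q=onz(D,*f(*a),.122),onz(D,*f(*b),.122); d=p-q; print(np.arctan2(d[1],d[0])+np.pi/2, np.linalg.norm(d))
# same-method start: bar edges in side0 hole line yaw 61deg
c0=np.radians(60.6)
print('start dir',c0-np.pi/2)
E
```

```text
0.6174817178334816 0.06253695435991914
0.6080380414371817 0.062259273820960206
start dir -0.5131268000863329
```

The ring's direction is 0.61 rad and the green dot's about 0.60, so it is at the stop. Handing in.

```bash
python3 -c "
from h import *
print(manip.hand_in())"
```

```text
the job is handed in; nothing more can be done
None
```

The ring is turned to its unlocked stop and the spanner is sitting in it by itself. I handed the job in at about 20 s; no verdict was reported.

**What I did:** I picked the spanner up by its neck and set both pins in the ring's holes. After letting go I saw it sitting flat with the ring unturned. I then gripped the red handle, turned the ring anticlockwise to the stop, took the load off, let go and backed away.

**Last checks:**
- **At the stop:** the last 0.015 rad nudge moved the arm only about 0.005 rad, while the resistance rose from 0.8 to about 2.2 N m.
- **Ring angle:** its bar edges in the final side view put the black line's direction at 0.61 rad, against about 0.60 rad for the green dot. That is about 1.13 rad of turn.
- **Spanner:** the pictures show it flat in the ring, with force readings near zero after release.
- **Bystanders:** I moved nothing near the jar, tub or box, and the jar and tub looked upright in the last views. I did not measure their positions again.

**Disagreements:**
- **Ring centre:** the cameras differed by up to 4 mm. I corrected the hover by about 2.6 mm, and the pins went in without resistance.
- **Handle angle:** the handle ended about 0.08 rad ahead of the ring, roughly the play of the pins in their holes.

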